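# Stamp a breaker in the hand marking press

## Task

Stamp the wide two-pole breaker in the blue marking press: stand it on the carriage, toggles up, with the end nearer the toggles to the front (your side) and its plain printed face toward the column, where the die will land, push it square and flush against both fences of the corner, and run the carriage in under the ram until it meets its stop. Then press the red plunger all the way down to its stop, hold it there for a moment and let it spring back up, leaving the breaker flush in the corner with the carriage in. Leave the two slim breakers and everything else on the bench where they stand.

Things in the scene. Friction and masses are not known exactly. Their poses are not given: they have to be found in the camera images.
- press: Blue hand marking press, fixed. Origin on the bench straight below the ram axis; x to the column behind, y from the loading end along the carriage's run to the ram, z up. In mm: bed x -64 to 56, y -277 to 68, 18 high, end stops up to 42; column x 62 to 100, y +-25, up to 205; overarm and ram boss x -26 to 100, y +-26, z 157 to 207; stamping head hangs down to z 126
- carriage (a joint): position of the aluminium carriage on its rails, m: 0 at the loading end, 0.150 at the stop under the ram (the plain face of a breaker in the nest is then under the die). It moves along the press's +y, has about 7 N of friction and stays where it is left
- nest_corner (a point): inner corner of the carriage's two steel fences, at the carriage's top face (41 mm above the bench); axes as the press, moves with the carriage. Side fence: face y = 0, x -71 to -1 mm. Back fence: face x = 0, y -30 to 0. Both 14 high, 8 thick. Top face spans x -91 to 11, y -133 to 16. A breaker flush in the corner has its origin at x -38.9, y -18, z 0, its x along this x
- carriage_knob (a point): centre of the top of the carriage's black knob, 44 mm above the carriage's top face; the knob is 24 mm across and 23 mm high, on a stem 12 mm thick. It stands 118.5 mm from the nest corner in -y and 41 mm in -x
- plunger (a joint): travel of the plunger, m: 0 up, 0.028 fully down, where the dark sleeve below the button meets the steel collar; a spring returns it; about 5 N to start, 16 N at the stop with a breaker under the die
- plunger_top (a point): centre of the flat top of the red palm button (52 mm across, 21 mm thick) of the plunger, 284 mm above the bench when up; the ram axis is vertical through it
- die: rubber die (14 x 32 mm) under the plunger, which is pressed on the breaker's face as the plunger comes down; origin at the press's origin when the plunger is up
- breaker: wide two-pole breaker, light grey with two orange toggles, standing on its back, 36 mm wide (y) with flat long sides: grasp across them. Body x -41 to 39 mm, 46 high; nose x -24 to 21, 63 high; toggles to 71, at x -16 to 1. Plain face for the stamp: x 5 to 20. Origin at the centre of the underside, z up. 0.2 kg
- breaker_end (a point): middle of the breaker's +x end face (the end farther from the toggles, which goes to the back fence), 20 mm above the underside
- slim_breaker_a: slim one-pole breaker, 18 mm wide, otherwise like the wide one; leave alone. Origin at the centre of the underside
- slim_breaker_b: another slim one-pole breaker, same size; leave alone
- glass_jar: glass jar with bits in it, 64 mm across, 70 high; leave alone. Origin at the centre of the underside (also for the following)
- ink_pot_orange: white pot with orange lid, 62 mm across, 86 high; leave alone
- red_pad: red silicone printing pad on a 44 mm wooden square, 44 high; leave alone
- white_pad: white silicone printing pad on a 48 mm wooden square, 44 high; leave alone
- oil_bottle: white squeeze bottle with red spout, 38 mm across, 122 high; leave alone
- tape_roll: roll of tape lying flat, 72 mm across, 18 high; leave alone

How it is judged (in metres and radians):
On the way:
1. plunger held 0.3 s at its stop (26.5 of 28 mm or more), die pressing the wide breaker (over 1.5 N), which is flush (2 mm, 0.035 rad) and right way round, carriage at its stop (2 mm) (value of joint plunger above 0.0265 m and value of joint carriage above 0.148 m and contact force between die and breaker above 1.5 N and x of breaker in the frame of nest_corner between -0.04085 and -0.03685 m and y of breaker in the frame of nest_corner between -0.02 and -0.016 m and z of breaker in the frame of nest_corner between -0.002 and 0.002 m and angle between the x axis of breaker and the x axis of nest_corner, either way round below 0.035 rad and angle between breaker's own z axis and vertical below 0.05 rad and x of breaker_end in the frame of nest_corner above -0.02 m), for 0.3 s.
At the end, for the whole second after the job is handed in: the plunger is back up (within 2 mm), the carriage is in at its stop (within 3 mm), and the wide breaker stands upright and still on the carriage, right way round, flush in the fence corner (within 3 mm of both fences, square within 0.05 rad) (value of joint plunger below 0.002 m and value of joint carriage above 0.147 m and linear speed of breaker below 0.01 m/s and x of breaker in the frame of nest_corner between -0.04185 and -0.03585 m and y of breaker in the frame of nest_corner between -0.021 and -0.015 m and z of breaker in the frame of nest_corner between -0.002 and 0.002 m and angle between the x axis of breaker and the x axis of nest_corner, either way round below 0.05 rad and angle between breaker's own z axis and vertical below 0.05 rad and x of breaker_end in the frame of nest_corner above -0.02 m); the robot touches nothing.
It fails at once if plunger pressed over 10 mm while the wide breaker is not flush in the corner (within 4 mm) or the carriage not at its stop (within 3 mm) (value of joint plunger above 0.01 m and not (x of breaker in the frame of nest_corner between -0.04285 and -0.03485 m and y of breaker in the frame of nest_corner between -0.022 and -0.014 m and z of breaker in the frame of nest_corner between -0.002 and 0.002 m and angle between the x axis of breaker and the x axis of nest_corner, either way round below 0.08 rad and angle between breaker's own z axis and vertical below 0.05 rad and x of breaker_end in the frame of nest_corner above -0.02 m and value of joint carriage above 0.147 m)).
It fails at once if a bystander (slim breakers, jar, ink pot, pads, oil bottle, tape roll) is moved more than 25 mm or knocked over (distance of any of slim_breaker_a, slim_breaker_b, glass_jar, ink_pot_orange, red_pad, white_pad, oil_bottle, tape_roll from where it was at the start of the episode above 0.025 m or angle between any of slim_breaker_a, slim_breaker_b, glass_jar, ink_pot_orange, red_pad, white_pad, oil_bottle, tape_roll's own z axis and vertical above 0.35 rad).
It also fails if it takes over 72 s, if anything falls off the work surface, if the arm or the gripper's body presses on something with over 40 N, if the wrist force passes 120 N, or if a joint passes its speed limit or range.

## Robot

A 6-joint arm with a two-finger parallel gripper is mounted at the origin on a cart in front of the work surface, level with it; the furniture and walls round the work are solid. World frame = base frame: x ahead of the robot, y to its left, z up, the work surface at z = 0. Lengths are in mm, angles in degrees, forces in N, time in s.
With the tool pointing down it reaches from about 300 to 850 mm from the base axis. Payload 4.2 kg.
Tool frame: the origin (TCP) lies midway between the tips of the shut fingers; the grasp point (between the pads) lies 19 mm behind it; z points along the fingers, y is the line along which they close (so a half turn about z gives the same grasp; the last joint's range is limited). The gripper opens to 91 mm and grips with 3 to 60 N. Pads are 32 mm wide; open, the fingers measure 118 mm over their backs; the gripper's body (76 mm by 178 mm) begins 60 mm behind the grasp point.
Start: joints at [-76.662, 18.312, 89.639, -0, 72.044, -1.146], TCP at [143.819, -556.74, 213.976] pointing down, gripper open.
Joint ranges: [-177.97, 177.97], [-48.28, 115.42], [12.27, 149.76], [-77.06, 257.06], [2.81, 150.46], [-146.56, 146.56]. Speed limits (degrees/s): [147.25, 147.25, 180, 180, 180, 180].

## Interface

Orientations are given as [roll, pitch, yaw] about the fixed x, y, z axes, in that order (R = Rz(yaw) Ry(pitch) Rx(roll)).
In Python, from workcell import env gives the robot as it stands.
- The arm moves only by the tool send_rows, never from a script. Its argument "steps" is a list that holds one entry, the list of rows, each a list of 5 numbers: the shift along the tool's x, y, z scaled (see below), then the turn about the tool's z scaled (see below), then the opening, from 0 (shut) to 1 (fully open). In form: [[[dx, dy, dz, yaw, fingers], ...]]. A call has 1 to 5 rows; each row shifts and turns the commanded pose from where the row before left it, along the tool's axes as they then stand; what a row does not reach is not made up. The controller multiplies each number of a shift by 0.04 m and each number of a turn by 0.12 rad. A row lasts 1/12 s, in which the tool goes at most 41.7 mm and 7.16 degrees, less where a joint would pass 70% of its speed; a pose out of reach is approached as far as the arm can. A call with a number of a shift or a turn outside -1 to 1 is refused whole. A call with a gripper value outside its range is refused whole. The fingers move at their own pace and stop on an object; "squeeze" is the grip in N (left out, the last holds). Time passes only in rows, so rows that do not move let the fingers close. It gives the time, the measured TCP pose, the force, the opening and the grip force at its end, in the units of the state.
- env.state(): the state, without advancing time (a new reading comes with each control period).
- env.grab_frame(name): name is "scene" or "side" or "wrist"; returns a dict with "pixels" (480x640x3 uint8, red, green, blue), "depth" (480x640 float32, mm along the optical axis (not along the pixel's ray), 0 where there is no reading), "intrinsics" (3x3 intrinsics, pixels), "dist" ([k1, k2, p1, p2, k3] as OpenCV has them; the pictures are not rectified), "cam_to_world" (4x4, takes a point from camera to world coordinates). Camera axes: x right, y down, z forward; pixel columns grow to the right and rows downward; lengths in mm; the calibration is good to about 2 mm. A picture is of the moment at which its call begins.
- env.job_done(): hands the job in; it is judged then, once.
The state is a dict: "time_s": time; "qpos": joint angles; "qvel": joint speeds; "effort": joint torques, N m; "ee_pos": TCP position; "ee_rot": TCP orientation; "force": force on the tool from outside, world axes, zero at the start; "torque": the same for the moment, N m; "gripper_width": finger opening in mm; "gripper_force": force on a finger pad.
Only numpy, scipy, OpenCV 4.12 (cv2) and the standard library are available. Lean on these libraries where they do the work, as an engineer would, in place of code of your own. Each camera call takes 0.05 s, during which the arm holds its last target. There are 200 camera calls.

## Working session

There is one attempt and no reset: what is moved stays moved. The work goes in short steps, Python scripts to look and compute and a tool call to move; the robot and the scene stay as the last step left them, time stands still between calls to the robot, and variables do not carry over. Pictures are saved under pics/ and viewed, at most 10 in all, crops included, and the job is handed in when it is done.

Besides the shell and the picture viewer there is one more tool, called as name([rows], argument=value, ...), one row to a line, values as JSON. send_rows: Moves the arm, as the interface text tells. Shifts and turns lie within -1 to 1; 1 stands for 0.04 m of shift or 0.12 rad of turn. Its arguments: {"type":"object","properties":{"steps":{"type":"array"},"squeeze":{"type":"number"}},"required":["steps"]}

```bash
mkdir -p pics; ls
python3 - <<'E'
from workcell import env
import cv2,numpy as np
print(env.state())
for n in("scene","side"):
    f=env.grab_frame(n); cv2.imwrite(f"pics/{n}0.png",f["pixels"][...,::-1]); np.savez(f"{n}0.npz",**f)
    print(n,f["intrinsics"],f["dist"],f["cam_to_world"])
E
```

```text
pics
{'time_s': 0.0, 'qpos': array([-7.66637192e+01,  1.83520232e+01,  8.97070153e+01, -1.65368231e-04,
        7.20446870e+01, -1.14449647e+00]), 'qvel': array([ 0.03008998, -0.03732965,  0.04152924, -0.0789973 , -0.01320534,
        0.0649623 ]), 'effort': array([ 6.22377265e-04, -4.12459445e+01, -2.31972259e+01,  7.29446299e-02,
        4.56104719e-02, -1.32793698e-04]), 'ee_pos': array([ 143.67629781, -556.22736879,  213.11233647]), 'ee_rot': array([-1.79896292e+02, -1.91461123e-03,  1.44808267e+01]), 'force': array([ 0.07056411,  0.69453964, -0.16252557]), 'torque': array([-0.00357862,  0.00067461, -0.02816614]), 'gripper_force': 0.0, 'gripper_width': 91.26603085486181}
scene [[544.63703676   0.         318.52504431]
 [  0.         544.63703676 237.30662144]
 [  0.           0.           1.        ]] [-0.13697942  0.          0.          0.          0.        ] [[-8.33960605e-01 -3.72822951e-01  4.06832590e-01  1.11514101e+02]
 [-5.51501711e-01  5.37917935e-01 -6.37565807e-01  7.11357883e+02]
 [ 1.88566188e-02 -7.56073636e-01 -6.54214861e-01  8.53897335e+02]
 [ 0.00000000e+00  0.00000000e+00  0.00000000e+00  1.00000000e+00]]
side [[485.97870584   0.         311.68964875]
 [  0.         485.97870584 236.10872857]
 [  0.           0.           1.        ]] [-0.09194844  0.          0.          0.          0.        ] [[ 8.56408774e-01 -2.96226078e-01  4.22864190e-01  1.54962196e+01]
 [-5.15914869e-01 -5.22561795e-01  6.78793797e-01 -7.88217468e+02]
 [ 1.98962458e-02 -7.99486886e-01 -6.00353945e-01  9.13040019e+02]
 [ 0.00000000e+00  0.00000000e+00  0.00000000e+00  1.00000000e+00]]
```

View pics/scene0.png

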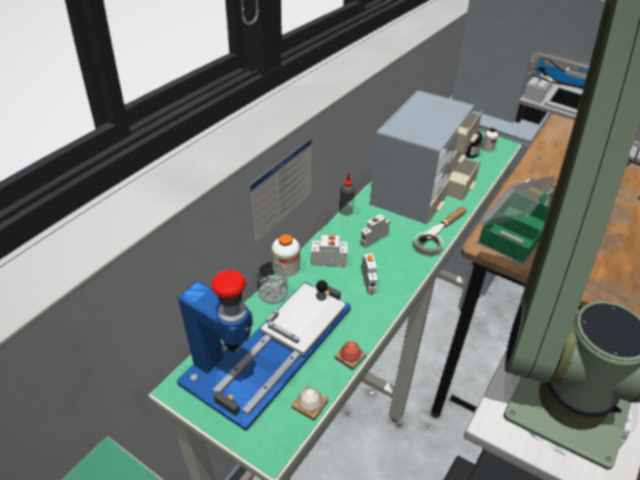

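View pics/side0.png

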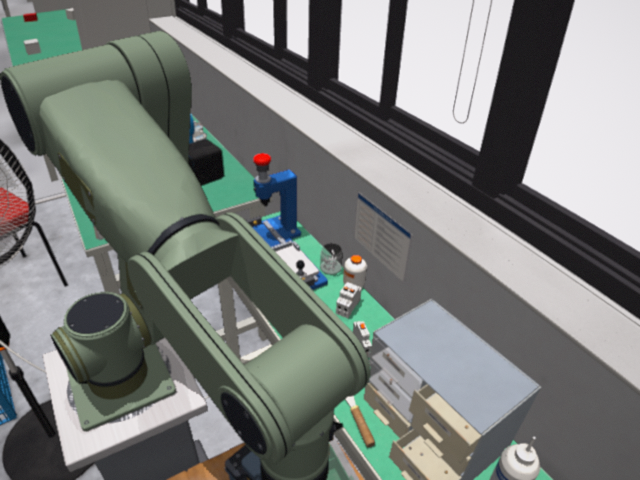

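```bash
cat > h.py <<'E'
import numpy as np,cv2
def cloud(f):
    K,d,T=f["intrinsics"],f["dist"],f["cam_to_world"]; z=f["depth"].astype(float)
    u,v=np.meshgrid(np.arange(640.),np.arange(480.))
    n=cv2.undistortPoints(np.stack([u.ravel(),v.ravel()],1).reshape(-1,1,2),K,d).reshape(480,640,2)
    P=np.dstack([n[...,0]*z,n[...,1]*z,z])
    W=P@T[:3,:3].T+T[:3,3]; W[z==0]=np.nan
    return W
def proj(f,p):
    T=np.linalg.inv(f["cam_to_world"]); p=np.atleast_2d(p)@T[:3,:3].T+T[:3,3]
    return cv2.projectPoints(p,np.zeros(3),np.zeros(3),f["intrinsics"],f["dist"])[0].reshape(-1,2)
E
python3 - <<'E'
from h import *
f=dict(np.load("scene0.npz")); W=cloud(f); im=f["pixels"].astype(int)
r,g,b=im[...,0],im[...,1],im[...,2]
v,u=np.mgrid[:480,:640]
m=(r>150)&(g<60)&(b<60)&(v>260)&(v<310)&(u<260)
p=W[m]; print("red",len(p),np.nanmax(p[:,2])); t=p[p[:,2]>np.nanpercentile(p[:,2],90)-4]; 
top=p[p[:,2]>279]; print(top.mean(0),top.min(0),top.max(0),cv2.minEnclosingCircle(top[:,:2].astype(np.float32)))
m=(b>90)&(r<60)&(v>250)&(u<360)
p=W[m]; bed=p[(p[:,2]>10)&(p[:,2]<24)]; print("bed",len(bed),cv2.minAreaRect(bed[:,:2].astype(np.float32)))
for name,(u0,u1,v0,v1) in dict(wide=(305,352,230,270),slimA=(358,392,212,248),slimB=(358,382,250,296),carr=(255,355,275,350)).items():
    p=W[v0:v1,u0:u1].reshape(-1,3)
    lo=12 if name!='carr' else 36
    hi=90 if name!='carr' else 44
    q=p[(p[:,2]>lo)&(p[:,2]<hi)]
    print(name,len(q),q.min(0).round(),q.max(0).round(),cv2.minAreaRect(q[:,:2].astype(np.float32)))
k=W[275:305,310:335].reshape(-1,3);k=k[(k[:,2]>78)&(k[:,2]<92)];print("knob",len(k),k.mean(0),cv2.minEnclosingCircle(k[:,:2].astype(np.float32)))
c=f["pixels"][210:360,230:400,::-1]; cv2.imwrite("pics/c1.png",cv2.resize(c,None,fx=4.0,fy=4.0,interpolation=2)[:600,:680])
E
```

```text
red 659 283.02464916989356
[525.35610662 308.8545875  280.33688361] [505.08388156 287.55144465 279.00022109] [545.43623479 330.61699989 283.02464917] ((526.1846923828125, 309.5579833984375), 22.246383666992188)
bed 3895 ((542.5093994140625, 206.572265625), (340.7848815917969, 164.87759399414062), 89.5135269165039)
wide 852 [ 536. -101.   12.] [622. -28.  72.] ((578.73193359375, -65.99418640136719), (80.17355346679688, 42.670135498046875), 31.394145965576172)
slimA 507 [ 511. -233.   12.] [ 551. -148.   71.] ((529.4166870117188, -190.650390625), (84.110107421875, 22.732269287109375), 73.72238159179688)
slimB 414 [441. -88.  12.] [506. -25.  69.] ((472.841552734375, -60.546504974365234), (19.241329193115234, 84.27592468261719), 42.18290710449219)
carr 2759 [391.  33.  36.] [654. 205.  44.] ((523.3739013671875, 117.77949523925781), (173.32723999023438, 215.44915771484375), 41.0521354675293)
knob 56 [510.20014802  70.55074108  81.00655496] ((510.3049621582031, 69.68501281738281), 9.912729263305664)
```

View pics/c1.png

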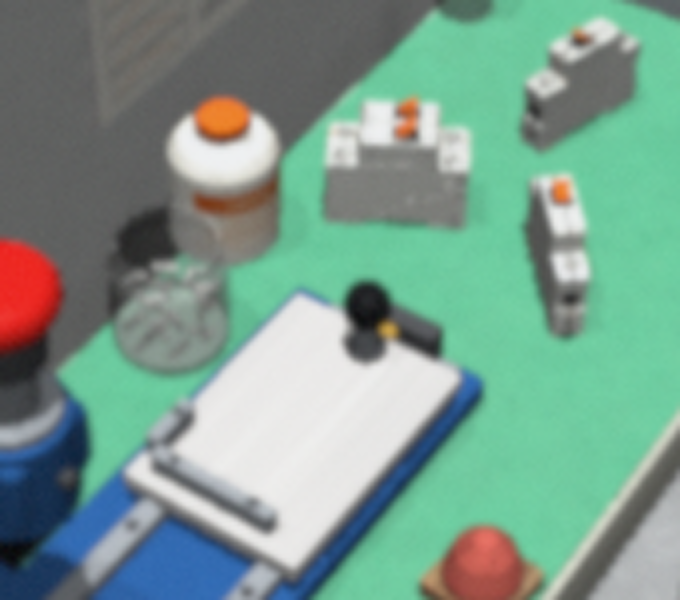

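The scene crop shows the wide breaker at about (395,165) in the crop, with its toggles at right of centre. So its +x end points left in the image, about +31° in world yaw. The carriage is near the loading end with its knob at (370,300). Next I'll fit these poses and check the path for obstacles.

Run:
```python
from h import *
from scipy.optimize import least_squares
f=dict(np.load("scene0.npz")); W=cloud(f); im=f["pixels"].astype(int)
r,g,b=im[...,0],im[...,1],im[...,2]; v,u=np.mgrid[:480,:640]
# table level check
tb=(g>150)&(r<130)&(v>200)&(v<400)&(u<480); print("table z",np.nanmedian(W[tb][:,2]))
# breaker fit: signed distance to union of boxes
p=W[228:272,303:354].reshape(-1,3); p=p[(p[:,2]>6)&(p[:,2]<75)]
boxes=[((-41,-18,0),(39,18,46)),((-24,-18,0),(21,18,63)),((-16,-12,0),(1,12,71))]
def sd(q,lo,hi):
    c=(np.array(lo)+hi)/2;h=(np.array(hi)-lo)/2.;d=abs(q-c)-h
    return np.linalg.norm(np.maximum(d,0),axis=1)+np.minimum(d.max(1),0)
def res(s,fixz=None):
    c,n=np.cos(s[2]),np.sin(s[2]);d=p-[s[0],s[1],s[3]]
    q=np.c_[c*d[:,0]+n*d[:,1],-n*d[:,0]+c*d[:,1],d[:,2]]
    return np.min([sd(q,*x) for x in boxes],0)
for s0 in((579,-66,np.radians(31),0),(579,-66,np.radians(211),0)):
    o=least_squares(res,s0,loss="soft_l1",x_scale=[1,1,.02,1]); print("wide",o.x[:2],np.degrees(o.x[2]),o.x[3],o.cost,len(p))
# carriage top: near-white
w=(r>150)&(abs(r-b)<35)&(abs(W[...,2]-40.5)<4)&(v>270)&(u<360)
q=W[w]; print("carr",len(q),cv2.minAreaRect(q[:,:2].astype(np.float32)),np.percentile(q,[1,50,99],axis=0).round(1).tolist())
# fences
fe=q=W[280:350,255:345].reshape(-1,3);q=q[(q[:,2]>51)&(q[:,2]<60)];
print("fence",len(q)); print(np.histogram(q[:,0],bins=np.arange(460,600,10)),np.histogram(q[:,1],bins=np.arange(60,240,10)))
s=q[(q[:,0]<540)];print("side",cv2.minAreaRect(s[:,:2].astype(np.float32)))
# yaw of the bed: side edge fit from blue bed front edge
m=(b>90)&(r<60)&(v>250)&(u<360); bed=W[m]; bed=bed[(bed[:,2]>10)&(bed[:,2]<24)]
L=[]
for y in range(60,370,10):
    s=bed[(abs(bed[:,1]-y)<5)]
    if len(s)>5: L.append((y,np.percentile(s[:,0],2)))
L=np.array(L);print("front edge",L.round(0).tolist()[::4],np.polyfit(*L.T,1))
# obstacles heightmap coarse
A=W.reshape(-1,3);A=A[(A[:,2]>30)&(A[:,0]>200)&(A[:,0]<680)&(A[:,1]>-650)&(A[:,1]<450)&np.isfinite(A[:,0])]
for x in range(200,680,80):
  print(x,[int(t.max()) if len(t:=A[(abs(A[:,0]-x-40)<40)&(abs(A[:,1]-y-40)<40)][:,2]) else 0 for y in range(-640,440,80)])
```

```text
table z -2.4546986292510837
wide [581.09372729 -66.54749509] 29.892695301855134 -3.2023218461024094 746.1427465263904 922
wide [576.75546085 -69.0706216 ] 210.22122363674188 -3.2524400061141368 837.7924815349497 922
carr 2401 ((486.2767639160156, 178.91751098632812), (190.141845703125, 300.8250732421875), 22.33127212524414) [[400.5, 58.6, 36.6], [505.6, 134.5, 38.8], [561.8, 274.6, 42.5]]
fence 302
(array([ 0,  0, 12, 17, 26, 23, 22, 21, 16, 42,  8,  0,  0]), array([460, 470, 480, 490, 500, 510, 520, 530, 540, 550, 560, 570, 580,
       590])) (array([ 2,  9,  7, 20, 30, 58,  0,  0,  0,  3, 14, 12, 55, 92,  0,  0,  0]), array([ 60,  70,  80,  90, 100, 110, 120, 130, 140, 150, 160, 170, 180,
       190, 200, 210, 220, 230]))
side ((512.5073852539062, 132.576171875), (56.98857116699219, 129.6395263671875), 1.3023107051849365)
front edge [[60.0, 459.0], [100.0, 460.0], [140.0, 461.0], [180.0, 462.0], [220.0, 463.0], [260.0, 464.0], [300.0, 463.0], [340.0, 463.0]] [1.32522515e-02 4.59258707e+02]
200 [0, 137, 137, 138, 138, 0, 0, 0, 0, 0, 0, 0, 0, 0]
280 [0, 86, 93, 99, 87, 0, 0, 0, 0, 0, 0, 0, 0, 0]
360 [67, 208, 207, 160, 0, 0, 0, 0, 0, 43, 0, 43, 0, 0]
440 [215, 215, 216, 216, 215, 61, 60, 69, 85, 77, 57, 282, 281, 0]
520 [216, 215, 216, 216, 214, 71, 69, 72, 77, 70, 56, 283, 281, 0]
600 [214, 215, 215, 216, 213, 93, 183, 195, 208, 70, 0, 205, 205, 0]
```

send_rows([
  [[0, 0, -1, 0, 1], [0, 0, -1, 0, 1], [0, 0, -1, 0, 1], [0.8, -0.54, 0, 0, 1], [0.8, -0.54, 0, 0, 1]],
])

```text
time_s: 0.52
ee_pos: [195.1, -500.3, 336.2]
ee_rot: [179.7, -0.0, 14.3]
force: [1.1, -0.4, 0.1]
gripper_width: 90.7
gripper_force: 0.0
```

send_rows([
  [[0.8, -0.54, 0, 0, 1], [0.8, -0.54, 0, 0, 1], [0.8, -0.54, 0, 0, 1], [0.8, -0.54, 0, 0, 1], [0.8, -0.54, 0, 0, 1]],
])

```text
time_s: 0.93
ee_pos: [323.5, -352.6, 333.7]
ee_rot: [-180.0, 0.0, 14.5]
force: [0.5, -1.3, -0.1]
gripper_width: 91.3
gripper_force: 0.0
```

send_rows([
  [[0.8, -0.54, 0, 0, 1], [0.8, -0.54, 0, 0, 1], [0.8, -0.54, 0, 0, 1], [0.8, -0.54, 0, 0, 1], [0.8, -0.54, 0, 0, 1]],
])

```text
time_s: 1.35
ee_pos: [451.5, -208.0, 333.7]
ee_rot: [-180.0, 0.0, 14.5]
force: [0.6, -0.4, -0.2]
gripper_width: 91.1
gripper_force: 0.0
```

send_rows([
  [[0.8, -0.54, 0, 0, 1], [0.8, -0.54, 0, 0, 1], [0, 0, 0, -0.8, 1], [0, 0, 0, -0.8, 1], [0, 0, 0, -0.6, 1]],
])

```text
time_s: 1.77
ee_pos: [502.2, -150.9, 333.2]
ee_rot: [-179.9, 0.1, 30.0]
force: [0.1, -0.3, -0.7]
gripper_width: 91.0
gripper_force: 0.0
```

send_rows([
  [[0, 0, 0, 0, 1]],
])

```text
time_s: 1.85
ee_pos: [501.9, -151.4, 333.3]
ee_rot: [-180.0, 0.1, 29.7]
force: [-0.6, -1.0, 0.9]
gripper_width: 91.6
gripper_force: 0.0
```

send_rows([
  [[0.9, -0.28, 0, 0, 1], [0.9, -0.28, 0, 0, 1], [0.9, -0.28, 0, 0, 1], [0, 0, 0, 0, 1], [0, 0, 0, 0, 1]],
])

```text
time_s: 2.27
ee_pos: [579.8, -68.3, 332.8]
ee_rot: [-179.9, 0.1, 29.7]
force: [0.2, 0.8, 0.8]
gripper_width: 91.3
gripper_force: 0.0
```

Run:
```python
from workcell import env
from h import *
f=env.grab_frame("wrist"); np.savez("w1.npz",**f); cv2.imwrite("pics/w1.png",f["pixels"][...,::-1])
s=env.state(); print(s["ee_pos"],s["ee_rot"]); print(f["cam_to_world"].round(3),f["intrinsics"][0,0])
```

```text
[579.05473611 -69.23135966 333.23309254] [-1.79974862e+02  1.01393695e-01  2.95882595e+01]
[[ 4.94000e-01 -8.41000e-01 -2.20000e-01  6.41081e+02]
 [-8.69000e-01 -4.79000e-01 -1.23000e-01 -3.43500e+01]
 [-2.00000e-03  2.52000e-01 -9.68000e-01  5.02598e+02]
 [ 0.00000e+00  0.00000e+00  0.00000e+00  1.00000e+00]] 427.48148354818915
```

View pics/w1.png

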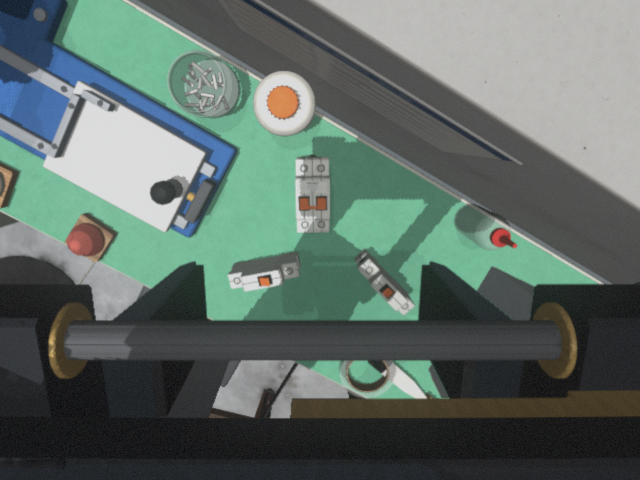

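```bash
cat >> h.py <<'E'
from scipy.optimize import least_squares
boxes=[((-41,-18,0),(39,18,46)),((-24,-18,0),(21,18,63)),((-16,-12,0),(1,12,71))]
def sd(q,lo,hi):
    c=(np.array(lo)+hi)/2;h=(np.array(hi)-lo)/2.;d=abs(q-c)-h
    return np.linalg.norm(np.maximum(d,0),axis=1)+np.minimum(d.max(1),0)
def fit(p,s0):
    def res(s):
        c,n=np.cos(s[2]),np.sin(s[2]);d=p-[s[0],s[1],s[3]]
        q=np.c_[c*d[:,0]+n*d[:,1],-n*d[:,0]+c*d[:,1],d[:,2]]
        return np.min([sd(q,*x) for x in boxes],0)
    o=least_squares(res,s0,loss="soft_l1",x_scale=[1,1,.02,1]); return o.x,o.cost/len(p)
E
python3 - <<'E'
from h import *
f=dict(np.load("w1.npz")); W=cloud(f); im=f["pixels"].astype(int); r,g,b=im[...,0],im[...,1],im[...,2]
print("table",np.nanmedian(W[140:250,335:350][...,2]),np.nanmedian(W[160:240,250:285][...,2]))
p=W[148:240,285:340].reshape(-1,3); z0=np.nanmedian(W[160:240,250:285][...,2])
p=p[(p[:,2]>z0+8)&(p[:,2]<z0+78)]
for a in(30,210):
    x,c=fit(p,(580,-67,np.radians(a),z0)); print(x[:2],np.degrees(x[2]),x[3],c,len(p))
for l in((46,3),(63,3)):
    q=p[abs(p[:,2]-z0-l[0])<l[1]].astype(np.float32);print(l,cv2.minAreaRect(q[:,:2]),q[:,2].mean())
m=(r>150)&(abs(r-b)<35); m[:70]=0;m[235:]=0;m[:,:30]=0;m[:,225:]=0
q=W[m]; q=q[abs(q[:,2]-z0-41)<5]; print("carr",len(q),cv2.minAreaRect(q[:,:2].astype(np.float32)))
q=W[75:165,30:130].reshape(-1,3);q=q[(abs(q[:,2]-z0-55)<4)];print("fence",len(q),q.min(0),q.max(0))
s=q[q[:,0]<535];print("side fence",cv2.minAreaRect(s[:,:2].astype(np.float32)),np.polyfit(s[:,0],s[:,1],1));
s=q[q[:,1]<np.percentile(q[:,1],99)-10];print("back fence",np.median(s,0),s.min(0),s.max(0))
k=W[170:210,145:190].reshape(-1,3);k=k[abs(k[:,2]-z0-85)<4];print("knob",len(k),k.mean(0),cv2.minEnclosingCircle(k[:,:2].astype(np.float32)))
E
```

```text
table -0.8158965842000612 -0.7371953048135822
[580.55706012 -67.16356116] 29.870876924136063 -1.2273947922609847 0.5316169890027891 2502
[577.75623544 -68.80231554] 209.55037549128744 -1.2597640176731797 0.8172245782155585 2502Traceback (most recent call last):
  File "<stdin>", line 9, in <module>
cv2.error: OpenCV(4.12.0) /io/opencv/modules/imgproc/src/convhull.cpp:143: error: (-215:Assertion failed) total >= 0 && (depth == CV_32F || depth == CV_32S) in function 'convexHull'
```

Run:
```python
from h import *
f=dict(np.load("w1.npz")); W=cloud(f); im=f["pixels"].astype(int); r,g,b=im[...,0],im[...,1],im[...,2]
z0=-.8; mr=lambda q:cv2.minAreaRect(np.ascontiguousarray(q[:,:2],dtype=np.float32))
m=(r>150)&(abs(r-b)<35); m[:70]=0;m[235:]=0;m[:,:30]=0;m[:,225:]=0
q=W[m]; q=q[abs(q[:,2]-z0-41)<4]; print("carr",len(q),mr(q))
q=W[75:165,30:130].reshape(-1,3);q=q[(abs(q[:,2]-z0-55)<4)];print("fence",len(q),q.min(0),q.max(0))
s=q[(q[:,0]<535)&(q[:,1]>170)];print("side fence",mr(s),np.polyfit(s[:,0],s[:,1],1));
s=q[(q[:,1]<np.percentile(q[:,1],99)-10)&(q[:,0]>535)];print("back fence",mr(s))
k=W[170:210,145:190].reshape(-1,3);k=k[abs(k[:,2]-z0-85)<4];print("knob",len(k),k.mean(0),cv2.minEnclosingCircle(k[:,:2].astype(np.float32)))
```

```text
carr 11031 ((551.4265747070312, 121.81582641601562), (159.99209594726562, 176.74557495117188), 89.54835510253906)
fence 881 [484.77479003 155.99931075  50.2006239 ] [563.29461464 194.76408601  56.8392641 ]
side fence ((509.8809509277344, 190.15415954589844), (9.100205421447754, 50.19205093383789), 89.60269165039062) [-5.53491837e-03  1.92291394e+02]
back fence ((558.6259155273438, 170.02342224121094), (8.70340633392334, 28.169645309448242), 1.8993165493011475)
knob 300 [513.35892143  67.55306127  82.81617156] ((513.4051513671875, 67.7474594116211), 10.525421142578125)
```

send_rows([
  [[0.03, -0.02, 1, 0, 1], [0, 0, 1, 0, 1], [0, 0, 1, 0, 1], [0, 0, 1, 0, 1], [0, 0, 1, 0, 1]],
])

```text
time_s: 2.73
ee_pos: [578.7, -69.5, 133.0]
ee_rot: [179.9, -0.0, 29.4]
force: [0.3, -0.5, -0.6]
gripper_width: 91.3
gripper_force: 0.0
```

send_rows([
  [[0, 0, 1, 0, 1], [0, 0, 1, 0, 1], [0, 0, 0.5, 0, 1], [0, 0, 0, 0, 1]],
])

```text
time_s: 3.07
ee_pos: [575.1, -68.9, 29.5]
ee_rot: [-179.6, 0.5, 29.5]
force: [-0.2, 0.0, -0.5]
gripper_width: 91.3
gripper_force: 0.0
```

send_rows([
  [[0, 0, 0.15, 0, 1], [0, 0, 0, 0, 1], [0, 0, 0, 0, 1]],
])

```text
time_s: 3.32
ee_pos: [581.1, -68.7, 29.9]
ee_rot: [179.9, -0.2, 29.6]
force: [0.2, 0.3, -0.1]
gripper_width: 91.0
gripper_force: 0.0
```

send_rows([
  [[0, -0.02, 0.12, 0, 1], [0, 0, 0, 0, 0], [0, 0, 0, 0, 0], [0, 0, 0, 0, 0], [0, 0, 0, 0, 0]],
], squeeze=15)

```text
time_s: 3.73
ee_pos: [579.7, -67.3, 23.5]
ee_rot: [180.0, -0.0, 29.6]
force: [0.3, 0.4, 1.3]
gripper_width: 67.4
gripper_force: 0.0
```

send_rows([
  [[0, 0, 0, 0, 0], [0, 0, 0, 0, 0], [0, 0, 0, 0, 0]],
])

```text
time_s: 3.98
ee_pos: [579.5, -67.3, 23.2]
ee_rot: [180.0, 0.0, 29.6]
force: [-0.5, 0.9, 0.4]
gripper_width: 47.4
gripper_force: 0.0
```

send_rows([
  [[0, 0, 0, 0, 0], [0, 0, 0, 0, 0], [0, 0, 0, 0, 0], [0, 0, 0, 0, 0]],
])

```text
time_s: 4.32
ee_pos: [579.5, -67.4, 23.1]
ee_rot: [180.0, 0.0, 29.6]
force: [0.2, -0.4, -1.1]
gripper_width: 35.9
gripper_force: 15.0
```

send_rows([
  [[0, 0, -0.5, 0, 0], [0, 0, -1, 0, 0], [0, 0, -1, 0, 0], [0, 0, -1, 0, 0], [0, 0, 0, 0, 0]],
])

```text
time_s: 4.73
ee_pos: [584.2, -67.9, 171.6]
ee_rot: [179.4, -0.7, 29.6]
force: [1.1, -0.4, -1.0]
gripper_width: 36.4
gripper_force: 15.0
```

send_rows([
  [[0, 0, 0, 0.87, 0], [0, 0, 0, 0.87, 0], [0, 0, 0, 0.87, 0], [0, 0, 0, 0.87, 0], [0, 0, 0, 0.88, 0]],
])

```text
time_s: 5.15
ee_pos: [578.9, -67.2, 162.2]
ee_rot: [-180.0, 0.1, -0.7]
force: [1.0, 0.9, -2.4]
gripper_width: 35.8
gripper_force: 15.0
```

send_rows([
  [[-0.15, -0.5, 0, 0, 0], [-0.29, -0.95, 0, 0, 0], [-0.29, -0.95, 0, 0, 0], [-0.29, -0.95, 0, 0, 0], [-0.29, -0.95, 0, 0, 0]],
])

```text
time_s: 5.57
ee_pos: [526.9, 106.3, 162.3]
ee_rot: [180.0, 0.1, -0.4]
force: [0.6, 0.0, -1.1]
gripper_width: 36.0
gripper_force: 15.0
```

send_rows([
  [[-0.29, -0.95, 0, 0, 0], [-0.15, -0.4, 0, 0, 0], [0, 0, 0, 0, 0], [0, 0, 0, 0, 0]],
])

```text
time_s: 5.9
ee_pos: [510.3, 159.6, 162.5]
ee_rot: [179.9, 0.1, -0.2]
force: [0.9, -0.1, -2.6]
gripper_width: 35.8
gripper_force: 15.0
```

Run:
```python
from workcell import env
from h import *
f=env.grab_frame("wrist"); np.savez("w2.npz",**f); cv2.imwrite("pics/w2.png",f["pixels"][...,::-1])
s=env.state(); print(s["ee_pos"],s["ee_rot"],s["qpos"])
```

```text
[510.70395182 158.74299092 162.5779851 ] [ 1.79939272e+02  4.04990796e-02 -3.18804970e-01] [ 1.60641743e+01  1.69736034e+01  9.94416253e+01 -5.22742027e-02
  6.36407643e+01  1.06406190e+02]
```

View pics/w2.png

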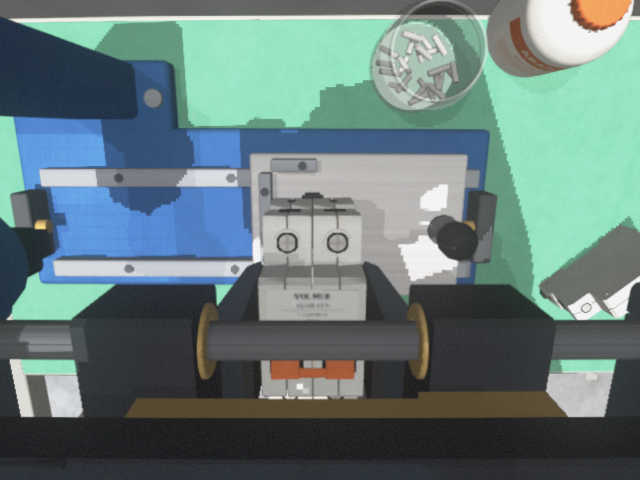

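Run:
```python
from h import *
f=dict(np.load("w2.npz")); W=cloud(f); mr=lambda q:cv2.minAreaRect(np.ascontiguousarray(q[:,:2],dtype=np.float32))
z0=np.nanmedian(W[300:350,560:600][...,2]); print("table",z0, np.nanmedian(W[40:100,300:360,2]))
z0=np.nanmedian(W[40:100,300:360,2])
q=W[150:200,255:330].reshape(-1,3);q=q[abs(q[:,2]-z0-55)<3];print(len(q))
b=q[q[:,0]>545];print("back",mr(b),b[:,2].mean(),b.min(0),b.max(0)); s=q[q[:,0]<545];print("side",mr(s) if len(s)>5 else 0,s.min(0),s.max(0))
k=W[205:265,420:490].reshape(-1,3);k=k[abs(k[:,2]-z0-85)<3];print("knob",len(k),k.mean(0),cv2.minEnclosingCircle(np.float32(k[:,:2])))
c=W[230:290,380:410].reshape(-1,3);print("carr z",np.nanmedian(c[:,2]))
p=W[195:320,255:370].reshape(-1,3);p=p[p[:,2]>130]
x,c=fit(p,(512,160,-.005,139));print("brk",x[:2],np.degrees(x[2]),x[3],c,len(p))
```

```text
table 254.91628464992098 -0.866559235472522
874
back ((556.9867553710938, 175.85995483398438), (15.602799415588379, 40.527042388916016), 17.892963409423828) 54.16666273092415 [545.08827787 156.19473322  51.40969157] [562.59146812 193.92336167  56.71221948]
side ((540.9257202148438, 189.85794067382812), (8.101806640625, 7.85128116607666), 0.1924341320991516) [536.86601464 185.92457973  51.32403817] [544.97818939 193.77205972  56.75642798]
knob 672 [513.24917245  68.85462451  82.99633491] ((512.5990600585938, 68.45110321044922), 10.042882919311523)
carr z 40.26929528635128
brk [511.83322841 159.03353926] 0.0472381340715188 138.25816567068745 0.3302948495690544 12756
```

send_rows([
  [[0, -0.12, 0.8, 0, 0], [0, 0, 0.8, 0, 0], [0, 0, 0.6, 0, 0], [0, 0, 0.18, 0, 0], [0, 0, 0, 0, 0]],
])

```text
time_s: 6.37
ee_pos: [510.1, 162.2, 66.2]
ee_rot: [179.9, 0.2, -0.5]
force: [1.3, -0.5, -1.2]
gripper_width: 36.3
gripper_force: 15.0
```

send_rows([
  [[0, 0, 0.03, 0, 0], [0, 0, 0.02, 0, 0], [0, 0, 0, 0, 0], [0, 0, 0, 0, 0]],
])

```text
time_s: 6.7
ee_pos: [511.8, 164.0, 67.1]
ee_rot: [-180.0, -0.1, -0.4]
force: [-0.7, 0.1, -1.5]
gripper_width: 36.2
gripper_force: 15.0
```

send_rows([
  [[0, 0, 0.03, 0, 0], [0, 0, 0, 0, 0], [0, 0, 0, 0, 0]],
])

```text
time_s: 6.95
ee_pos: [511.0, 164.0, 65.0]
ee_rot: [-180.0, -0.0, -0.4]
force: [0.6, -0.6, -1.5]
gripper_width: 36.2
gripper_force: 15.0
```

send_rows([
  [[0, 0, 0.03, 0, 0], [0, 0, 0, 0, 0], [0, 0, 0, 0, 0]],
])

```text
time_s: 7.2
ee_pos: [511.4, 164.0, 63.9]
ee_rot: [-180.0, -0.1, -0.4]
force: [-0.2, -0.3, 2.1]
gripper_width: 35.8
gripper_force: 15.0
```

send_rows([
  [[0.03, 0, 0, 0, 0], [0.03, 0, 0, 0, 0], [0, 0, 0, 0, 0], [0, 0, 0, 0, 0]],
])

```text
time_s: 7.53
ee_pos: [512.6, 163.9, 63.8]
ee_rot: [180.0, 0.1, -0.4]
force: [-2.7, -0.1, 5.0]
gripper_width: 35.6
gripper_force: 15.0
```

send_rows([
  [[0.03, 0, 0, 0, 0], [0, 0, 0, 0, 0], [0, 0, 0, 0, 0]],
])

```text
time_s: 7.78
ee_pos: [513.8, 163.9, 63.7]
ee_rot: [180.0, 0.1, -0.4]
force: [-3.1, -0.1, 6.4]
gripper_width: 35.3
gripper_force: 15.0
```

send_rows([
  [[0.03, 0, 0, 0, 0], [0, 0, 0, 0, 0], [0, 0, 0, 0, 0]],
])

```text
time_s: 8.03
ee_pos: [513.9, 163.9, 63.8]
ee_rot: [180.0, 0.2, -0.4]
force: [-6.5, 0.9, 8.0]
gripper_width: 36.1
gripper_force: 15.0
```

send_rows([
  [[0, -0.04, 0, 0, 0], [0, -0.03, 0, 0, 0], [0, 0, 0, 0, 0], [0, 0, 0, 0, 0]],
])

```text
time_s: 8.37
ee_pos: [513.9, 164.9, 63.8]
ee_rot: [179.8, 0.2, -0.3]
force: [-5.3, -5.3, 8.2]
gripper_width: 35.7
gripper_force: 15.0
```

send_rows([
  [[0, -0.03, 0, 0, 0], [0, 0, 0, 0, 0], [0, 0, 0, 0, 0]],
])

```text
time_s: 8.62
ee_pos: [514.0, 165.9, 63.8]
ee_rot: [179.8, 0.2, -0.3]
force: [-5.2, -7.2, 8.8]
gripper_width: 35.6
gripper_force: 15.0
```

send_rows([
  [[0, -0.03, 0, 0, 0], [0, 0, 0, 0, 0], [0, 0, 0, 0, 0]],
])

```text
time_s: 8.87
ee_pos: [514.0, 167.0, 63.8]
ee_rot: [179.8, 0.2, -0.3]
force: [-5.2, -6.1, 9.7]
gripper_width: 35.8
gripper_force: 15.0
```

send_rows([
  [[-0.01, 0, -0.05, 0, 0], [0, 0, 0, 0, 0], [0, 0, 0, 0, 0]],
])

```text
time_s: 9.12
ee_pos: [514.0, 168.6, 64.9]
ee_rot: [179.9, 0.2, -0.4]
force: [-4.6, -1.7, -0.4]
gripper_width: 36.0
gripper_force: 15.0
```

send_rows([
  [[0, -0.03, 0, 0, 0], [0, 0, 0, 0, 0], [0, 0, 0, 0, 0]],
])

```text
time_s: 9.37
ee_pos: [514.0, 169.9, 64.7]
ee_rot: [179.9, 0.2, -0.4]
force: [-4.4, -2.1, -2.2]
gripper_width: 35.7
gripper_force: 15.0
```

send_rows([
  [[0, -0.03, 0, 0, 0], [0, 0, 0, 0, 0], [0, 0, 0, 0, 0]],
])

```text
time_s: 9.62
ee_pos: [514.0, 171.2, 64.7]
ee_rot: [179.9, 0.2, -0.4]
force: [-5.3, -2.4, -1.6]
gripper_width: 36.0
gripper_force: 15.0
```

Run:
```python
from workcell import env
from h import *
f=env.grab_frame("wrist"); np.savez("w3.npz",**f); cv2.imwrite("pics/w3.png",f["pixels"][...,::-1])
s=env.state(); print(s["ee_pos"],s["ee_rot"],s["force"])
```

```text
[514.00094319 171.15273484  64.68308561] [179.9280373    0.19779998  -0.35639577] [-5.37038995 -1.78510825 -1.44219623]
```

View pics/w3.png

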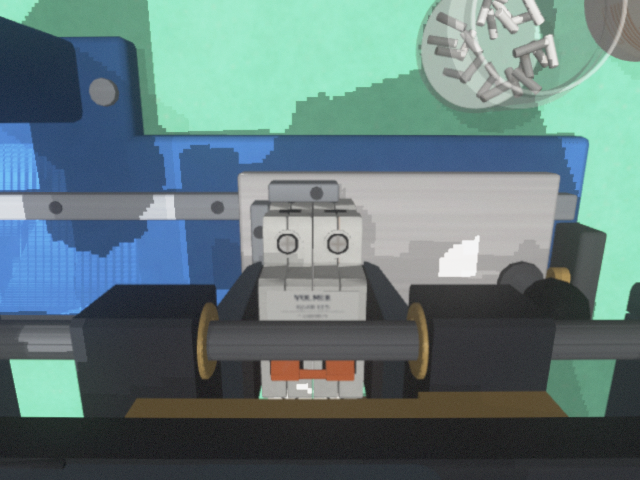

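The breaker sits beside the side fence at (262,215), with the back fence at (300,192). I'll measure the remaining gap in y.

Run:
```python
from h import *
f=dict(np.load("w3.npz")); W=cloud(f); mr=lambda q:cv2.minAreaRect(np.ascontiguousarray(q[:,:2],dtype=np.float32))
q=W[175:250,242:345].reshape(-1,3);q=q[abs(q[:,2]-54.2)<2.2]
b=q[(q[:,1]<184)&(q[:,0]>545)];print("back",len(b),mr(b)); s=q[q[:,0]<550];print("side",len(s),mr(s),np.percentile(s[:,1],[2,98]),np.percentile(b[:,0],[2,98]))
c=W[180:260,375:540].reshape(-1,3);c=c[abs(c[:,2]-40)<3];print("carr",np.median(c[:,2]),c.min(0),c.max(0))
p=W[195:320,255:370].reshape(-1,3);p=p[p[:,2]>65]
x,c=fit(p,(514,171,-.005,40));print("brk",x[:2],np.degrees(x[2]),x[3],c,len(p))
```

```text
back 1221 ((557.203369140625, 170.19276428222656), (27.522844314575195, 10.916631698608398), 89.52510070800781)
side 430 ((542.18994140625, 183.8651123046875), (16.160354614257812, 26.64714813232422), 1.8118489980697632) [191.27644711 196.73605445] [554.24719959 562.51312345]
carr 40.127498780637325 [523.95987137  61.82327794  37.75360593] [562.37979964 141.69218969  42.71542497]
brk [515.4733908  170.82196238] -0.23735036400033643 40.79156373856839 0.32919113143693135 11555
```

send_rows([
  [[0, -0.04, 0, 0, 0], [0, 0, 0, 0, 0], [0, 0, 0, 0, 0]],
])

```text
time_s: 9.92
ee_pos: [514.0, 172.3, 64.7]
ee_rot: [179.9, 0.2, -0.3]
force: [-5.3, -3.8, -1.9]
gripper_width: 35.9
gripper_force: 15.0
```

send_rows([
  [[0, -0.04, 0, 0, 0], [0, 0, 0, 0, 0], [0, 0, 0, 0, 0]],
])

```text
time_s: 10.17
ee_pos: [514.0, 173.3, 64.7]
ee_rot: [179.8, 0.2, -0.3]
force: [-4.1, -5.8, -1.7]
gripper_width: 35.8
gripper_force: 15.0
```

send_rows([
  [[0, -0.04, 0, 0, 0], [0, 0, 0, 0, 0], [0, 0, 0, 0, 0]],
])

```text
time_s: 10.42
ee_pos: [514.0, 174.8, 64.7]
ee_rot: [179.8, 0.2, -0.3]
force: [-5.3, -6.0, -0.3]
gripper_width: 36.1
gripper_force: 15.0
```

send_rows([
  [[0, 0, 0.04, 0, 0], [0, 0, 0, 0, 0], [0, 0, 0, 0, 0]],
])

```text
time_s: 10.67
ee_pos: [514.0, 174.8, 63.7]
ee_rot: [179.8, 0.2, -0.3]
force: [-5.9, -6.3, 3.2]
gripper_width: 36.0
gripper_force: 15.0
```

send_rows([
  [[0, -0.02, 0.02, 0, 0], [0, 0, 0, 0, 0], [0, 0, 0, 0, 0]],
])

```text
time_s: 10.92
ee_pos: [514.0, 175.7, 63.7]
ee_rot: [179.8, 0.2, -0.3]
force: [-7.3, -7.1, 8.8]
gripper_width: 36.2
gripper_force: 15.0
```

send_rows([
  [[0, 0, -0.03, 0, 0], [0, 0, 0, 0, 0.55], [0, 0, 0, 0, 0.55], [0, 0, 0, 0, 0.55], [0, 0, 0, 0, 0.55]],
])

```text
time_s: 11.33
ee_pos: [516.6, 177.7, 64.7]
ee_rot: [-179.9, -0.1, -0.4]
force: [0.4, -0.1, 0.3]
gripper_width: 50.0
gripper_force: 0.0
```

send_rows([
  [[0, 0, 0, 0, 0.55], [0, 0, -0.3, 0, 0.55], [0, 0, -0.8, 0, 0.55], [0, 0, -1, 0, 0.55], [0, 0, -1, 0, 0.55]],
])

```text
time_s: 11.75
ee_pos: [515.0, 177.0, 189.2]
ee_rot: [180.0, 0.1, -0.4]
force: [1.1, -0.6, 0.2]
gripper_width: 49.9
gripper_force: 0.0
```

Run:
```python
from workcell import env
from h import *
f=env.grab_frame("wrist"); np.savez("w4.npz",**f); cv2.imwrite("pics/w4.png",f["pixels"][...,::-1])
s=env.state(); print(s["ee_pos"],s["ee_rot"],s["gripper_width"])
```

```text
[520.00090675 178.66162135 198.37937746] [-179.71283436   -0.87176565   -0.36168631] 49.999342757898155
```

View pics/w4.png

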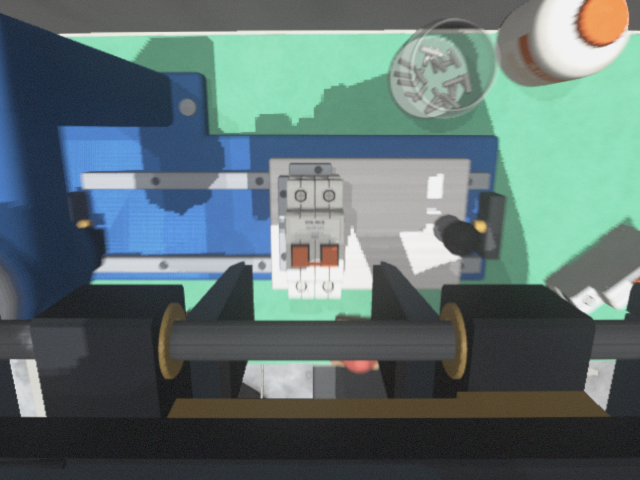

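The breaker stands in the nest at (315,240), with the side fence at (283,225), the back fence at (310,168) and the knob at (460,235). I'll check how flush it is.

```bash
cat > m.py <<'E'
from workcell import env
from h import *
f=env.grab_frame("wrist"); np.savez("w5.npz",**f)
W=cloud(f); mr=lambda q:cv2.minAreaRect(np.ascontiguousarray(q[:,:2],dtype=np.float32))
im=f["pixels"].astype(int)
z0=np.nanmedian(W[60:110,320:370,2]); print("z0",z0)
v,u=np.mgrid[:480,:640]
A=W[140:310,260:380].reshape(-1,3)
p=A[(A[:,2]>z0+62)&(A[:,2]<z0+118)]
x,c=fit(p,(515,176,-.005,40));print("brk",x[:2],np.degrees(x[2]),x[3]-z0,c,len(p))
q=A[abs(A[:,2]-z0-55)<2.5]
b=q[(q[:,0]>552)];print("back",len(b),mr(b))
s=q[(q[:,0]<548)&(q[:,1]>x[1]+18.5)];print("side",len(s),mr(s),s[:,1].min(),s[:,1].max())
k=W[205:265,420:490].reshape(-1,3);k=k[abs(k[:,2]-z0-85)<3];print("knob",len(k),k.mean(0),cv2.minEnclosingCircle(np.float32(k[:,:2])))
print(env.state()["ee_pos"])
E
python3 m.py
```

```text
z0 -0.8945802782705528
brk [515.15210224 175.32264695] -0.23103846859090113 40.61056561687972 0.5333343835317205 6091
back 521 ((558.03173828125, 179.03829956054688), (10.071185111999512, 42.851280212402344), 3.005951404571533)
side 630 ((515.7515258789062, 197.98667907714844), (6.217083930969238, 64.18179321289062), 88.53960418701172) 194.30582315869108 200.89898720770537
knob 517 [513.17810198  75.54722605  82.99203482] ((512.8873901367188, 75.42959594726562), 9.83531379699707)
[519.8863868  178.6436656  195.46914098]
```

send_rows([
  [[-0.15, 0.8, 0, 0, 0], [0, 0.9, 0, 0, 0], [0, 0.9, 0, 0, 0], [0, 0.9, 0, 0, 0], [0, 0, 0, 0, 0]],
])

```text
time_s: 12.27
ee_pos: [508.2, 32.2, 187.9]
ee_rot: [179.8, 0.0, -0.6]
force: [-0.9, -0.1, -0.3]
gripper_width: 19.7
gripper_force: 0.0
```

send_rows([
  [[0, 0, 0.8, 0, 0], [0, 0, 0.8, 0, 0], [0, 0, 0, 0, 0], [0, 0, 0, 0, 0]],
])

```text
time_s: 12.6
ee_pos: [507.5, 37.5, 123.2]
ee_rot: [180.0, 0.2, -0.4]
force: [-0.1, -0.8, 0.1]
gripper_width: 0.6
gripper_force: 0.0
```

send_rows([
  [[0.13, 0, 0.7, 0, 0], [0, 0, 0.62, 0, 0], [0, 0, 0, 0, 0]],
])

```text
time_s: 12.85
ee_pos: [512.3, 37.5, 69.6]
ee_rot: [180.0, 0.3, -0.3]
force: [-0.5, -0.3, 0.5]
gripper_width: 0.3
gripper_force: 0.0
```

send_rows([
  [[0, -0.1, 0, 0, 0], [0, -0.1, 0, 0, 0], [0, -0.1, 0, 0, 0], [0, -0.1, 0, 0, 0], [0, -0.1, 0, 0, 0]],
])

```text
time_s: 13.27
ee_pos: [515.0, 56.6, 72.9]
ee_rot: [179.9, -0.2, -0.3]
force: [1.0, -7.2, 3.3]
gripper_width: 0.5
gripper_force: 3.9
```

send_rows([
  [[0, -0.12, 0, 0, 0], [0, -0.15, 0, 0, 0], [0, -0.15, 0, 0, 0], [0, -0.15, 0, 0, 0], [0, -0.15, 0, 0, 0]],
])

```text
time_s: 13.68
ee_pos: [515.2, 84.6, 72.9]
ee_rot: [179.8, -0.2, -0.3]
force: [1.3, -7.4, 3.0]
gripper_width: 0.8
gripper_force: 4.1
```

send_rows([
  [[0, -0.15, 0, 0, 0], [0, -0.15, 0, 0, 0], [0, -0.15, 0, 0, 0], [0, -0.15, 0, 0, 0], [0, -0.15, 0, 0, 0]],
])

```text
time_s: 14.1
ee_pos: [515.4, 114.6, 72.8]
ee_rot: [179.8, -0.2, -0.3]
force: [0.8, -7.6, 3.6]
gripper_width: 0.7
gripper_force: 4.1
```

send_rows([
  [[0, -0.15, 0, 0, 0], [0, -0.15, 0, 0, 0], [0, -0.15, 0, 0, 0], [0, -0.15, 0, 0, 0], [0, -0.12, 0, 0, 0]],
])

```text
time_s: 14.52
ee_pos: [515.6, 143.6, 72.8]
ee_rot: [179.8, -0.2, -0.3]
force: [2.1, -8.2, 2.9]
gripper_width: 0.7
gripper_force: 4.1
```

send_rows([
  [[0, -0.12, 0, 0, 0], [0, -0.12, 0, 0, 0], [0, -0.12, 0, 0, 0], [0, -0.12, 0, 0, 0], [0, -0.1, 0, 0, 0]],
])

```text
time_s: 14.93
ee_pos: [515.7, 166.7, 72.8]
ee_rot: [179.8, -0.2, -0.3]
force: [1.6, -8.0, 3.0]
gripper_width: 0.5
gripper_force: 4.1
```

send_rows([
  [[0, -0.06, 0, 0, 0], [0, -0.06, 0, 0, 0], [0, -0.06, 0, 0, 0], [0, -0.06, 0, 0, 0]],
])

```text
time_s: 15.27
ee_pos: [515.8, 176.1, 72.8]
ee_rot: [179.8, -0.2, -0.3]
force: [2.5, -6.5, 4.3]
gripper_width: 0.4
gripper_force: 4.0
```

send_rows([
  [[0, -0.05, 0, 0, 0], [0, -0.05, 0, 0, 0], [0, -0.05, 0, 0, 0]],
])

```text
time_s: 15.52
ee_pos: [515.8, 182.1, 72.8]
ee_rot: [179.8, -0.2, -0.3]
force: [1.3, -6.9, 4.0]
gripper_width: 0.2
gripper_force: 4.0
```

send_rows([
  [[0, -0.04, 0, 0, 0], [0, -0.04, 0, 0, 0], [0, 0, 0, 0, 0]],
])

```text
time_s: 15.77
ee_pos: [515.9, 185.6, 72.8]
ee_rot: [179.9, -0.2, -0.3]
force: [1.3, -7.1, 4.6]
gripper_width: 0.4
gripper_force: 3.5
```

send_rows([
  [[0, -0.04, 0, 0, 0], [0, -0.04, 0, 0, 0], [0, 0, 0, 0, 0]],
])

```text
time_s: 16.02
ee_pos: [515.9, 187.9, 72.8]
ee_rot: [179.7, -0.2, -0.2]
force: [2.5, -9.8, 3.7]
gripper_width: 0.5
gripper_force: 5.0
```

send_rows([
  [[0, -0.04, 0, 0, 0], [0, -0.04, 0, 0, 0], [0, 0, 0, 0, 0]],
])

```text
time_s: 16.27
ee_pos: [515.9, 188.2, 72.8]
ee_rot: [179.4, -0.1, -0.1]
force: [2.8, -17.8, 4.5]
gripper_width: 0.3
gripper_force: 9.4
```

send_rows([
  [[0, -0.05, 0, 0, 0], [0, 0, 0, 0, 0], [0, 0, 0, 0, 0]],
])

```text
time_s: 16.52
ee_pos: [515.9, 188.3, 72.8]
ee_rot: [179.3, -0.1, -0.1]
force: [3.2, -23.5, 6.9]
gripper_width: 0.3
gripper_force: 12.0
```

send_rows([
  [[0, 0.3, 0, 0, 0], [0, 0.8, 0, 0, 0], [0, 0.4, 0, 0, 0], [0, 0, -0.8, 0, 0], [0, 0, -1, 0, 0]],
])

```text
time_s: 16.93
ee_pos: [511.9, 133.9, 142.0]
ee_rot: [179.9, 0.4, -0.5]
force: [0.9, 0.8, -0.7]
gripper_width: 0.1
gripper_force: 0.0
```

send_rows([
  [[0, 0, -1, 0, 0], [0, 0, -1, 0, 0], [0, 0, -1, 0, 0], [0, 0, -1, 0, 0], [0, 0, -1, 0, 0]],
])

```text
time_s: 17.35
ee_pos: [513.6, 135.4, 346.4]
ee_rot: [-180.0, -0.1, -0.3]
force: [1.6, 0.3, -0.5]
gripper_width: 0.5
gripper_force: 0.0
```

send_rows([
  [[0, 0, -0.7, 0, 0], [0, 0, 0, 0, 0], [0, 0, 0, 0, 0]],
])

```text
time_s: 17.6
ee_pos: [514.6, 135.6, 373.7]
ee_rot: [-179.9, -0.3, -0.3]
force: [0.1, -0.0, -0.6]
gripper_width: 0.5
gripper_force: 0.0
```

Run:
```python
from workcell import env
from h import *
print(env.state()["ee_pos"])
fs=[]
for n in("wrist","scene"):
    f=env.grab_frame(n); np.savez(n+"6.npz",**f); fs.append(f["pixels"][...,::-1])
a=fs[0][:330]; b=cv2.resize(fs[1][240:430,150:370],None,fx=3,fy=3,interpolation=2)
cv2.imwrite("pics/a6.png",cv2.resize(a,(640,330)));cv2.imwrite("pics/b6.png",b)
```

```text
[514.64099635 135.628159   373.67030371]
```

View pics/a6.png

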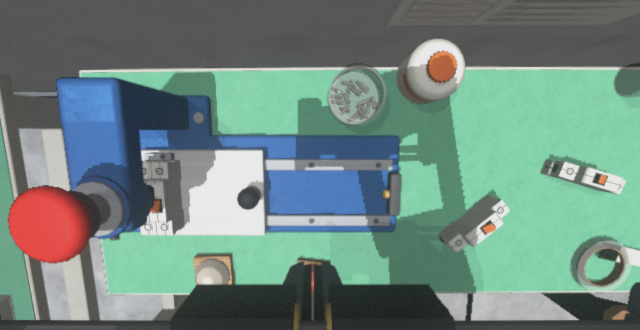

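View pics/b6.png

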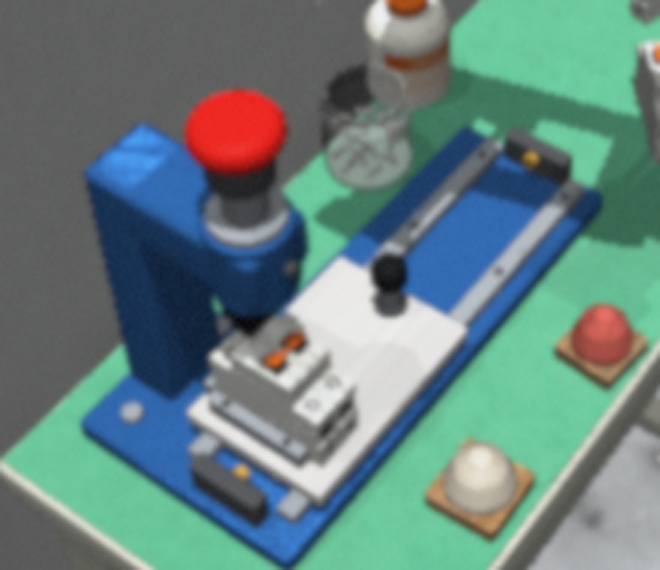

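Run:
```python
from h import *
for n in("wrist","scene"):
    f=dict(np.load(n+"6.npz")); W=cloud(f); im=f["pixels"].astype(int); r,g,b=im[...,0],im[...,1],im[...,2]
    z0=-.9 if n=="wrist" else -2.4
    m=(r>150)&(g<70)&(b<70); t=W[m]; t=t[(t[:,2]>z0+279)&(t[:,2]<z0+290)]; print(n,"top",len(t),t[:,2].max(),cv2.minEnclosingCircle(np.float32(t[:,:2])))
    m=(r>150)&(g<70)&(b<70); t=W[m]; t=t[(t[:,2]>z0+255)&(t[:,2]<z0+290)]; print(cv2.minAreaRect(np.float32(t[:,:2])))
    A=W.reshape(-1,3); i=im.reshape(-1,3)
    k=A[(abs(A[:,2]-z0-84)<3)&(abs(A[:,0]-512)<16)&(abs(A[:,1]-212)<20)]
    print("knob",len(k),cv2.minEnclosingCircle(np.float32(k[:,:2])))
    p=A[(A[:,2]>z0+60)&(A[:,2]<z0+118)&(abs(A[:,0]-510)<55)&(abs(A[:,1]-312)<30)]
    x,c=fit(p,(515,312,-.005,40)); print("brk",x[:2],np.degrees(x[2]),x[3]-z0,c,len(p))
    s=A[(abs(A[:,2]-z0-55)<2.5)&(A[:,0]>480)&(A[:,0]<545)&(A[:,1]>x[1]+16)&(A[:,1]<x[1]+40)]
    if len(s)>20: print("side fence",cv2.minAreaRect(np.float32(s[:,:2])))
    bm=(b>90)&(r<60); t=W[bm]; t=t[abs(t[:,2]-z0-18)<3]; print("bed y",np.percentile(t[:,1],[.3,99.7]),np.percentile(t[:,0],[.5]))
```

```text
wrist top 555 282.34397765313764 ((527.88525390625, 305.3482666015625), 23.941448211669922)
((528.5675659179688, 303.6972351074219), (49.250762939453125, 42.697715759277344), 21.59241485595703)
knob 252 ((514.4881591796875, 207.20068359375), 10.66883659362793)
brk [516.91805322 308.11052634] -0.2431894212774077 40.7406563505736 0.2373306215219492 2223
bed y [ 32.24837024 334.48765509] [464.01194603]
scene top 524 283.55711488688996 ((525.6993408203125, 308.622314453125), 23.50682830810547)
((525.5740966796875, 309.2463684082031), (47.579864501953125, 47.55161666870117), 18.91458511352539)
knob 69 ((513.245361328125, 208.42715454101562), 10.808306694030762)
brk [516.81320255 307.84329589] -0.5538811787954241 40.64440273481579 0.4970671408430555 1267
side fence ((512.4567260742188, 330.0831298828125), (11.011191368103027, 63.0173454284668), 88.90094757080078)
bed y [ 35.48640578 376.13755283] [460.90899157]
```

send_rows([
  [[0.11, -0.9, 0, 0, 0], [0.11, -0.9, 0, 0, 0], [0.11, -0.9, 0, 0, 0], [0, -0.9, 0, 0, 0], [0, -0.7, 0, 0, 0]],
])

```text
time_s: 18.12
ee_pos: [527.9, 309.4, 368.7]
ee_rot: [179.9, 0.3, -0.3]
force: [-0.1, -0.1, -0.6]
gripper_width: 0.4
gripper_force: 0.0
```

send_rows([
  [[0, 0, 0.7, 0, 0], [0, 0, 0.7, 0, 0], [0, 0, 0.4, 0, 0], [0, 0, 0, 0, 0], [0, 0, 0, 0, 0]],
])

```text
time_s: 18.53
ee_pos: [527.8, 306.7, 297.5]
ee_rot: [179.9, 0.2, -0.4]
force: [-0.4, -0.1, 0.8]
gripper_width: 0.6
gripper_force: 0.0
```

send_rows([
  [[0, 0, 0.15, 0, 0], [0, 0, 0.15, 0, 0], [0, 0, 0.1, 0, 0], [0, 0, 0.1, 0, 0], [0, 0, 0, 0, 0]],
])

```text
time_s: 18.95
ee_pos: [529.0, 307.0, 280.1]
ee_rot: [-180.0, -0.1, -0.4]
force: [-0.1, -1.1, 5.2]
gripper_width: 0.0
gripper_force: 2.6
```

send_rows([
  [[0, 0, 0.1, 0, 0], [0, 0, 0.1, 0, 0], [0, 0, 0.1, 0, 0], [0, 0, 0.1, 0, 0], [0, 0, 0, 0, 0]],
])

```text
time_s: 19.37
ee_pos: [529.0, 307.0, 265.0]
ee_rot: [-179.9, -0.1, -0.4]
force: [-0.8, -0.7, 8.5]
gripper_width: 0.5
gripper_force: 4.5
```

send_rows([
  [[0, 0, 0.06, 0, 0], [0, 0, 0.06, 0, 0], [0, 0, 0, 0, 0]],
])

```text
time_s: 19.62
ee_pos: [529.0, 307.0, 261.2]
ee_rot: [-179.9, -0.2, -0.4]
force: [-2.5, -0.7, 11.5]
gripper_width: 0.5
gripper_force: 5.9
```

send_rows([
  [[0, 0, 0.06, 0, 0], [0, 0, 0.06, 0, 0], [0, 0, 0, 0, 0]],
])

```text
time_s: 19.87
ee_pos: [529.0, 307.0, 257.3]
ee_rot: [-179.9, -0.2, -0.4]
force: [-2.6, -2.7, 15.3]
gripper_width: 0.4
gripper_force: 7.5
```

send_rows([
  [[0, 0, 0.06, 0, 0], [0, 0, 0.06, 0, 0], [0, 0, 0, 0, 0]],
])

```text
time_s: 20.12
ee_pos: [529.1, 307.0, 255.7]
ee_rot: [-179.8, -0.4, -0.4]
force: [-5.1, -4.1, 25.2]
gripper_width: 0.5
gripper_force: 12.3
```

send_rows([
  [[0, 0, 0.04, 0, 0], [0, 0, 0.04, 0, 0], [0, 0, 0, 0, 0], [0, 0, 0, 0, 0]],
])

```text
time_s: 20.45
ee_pos: [529.1, 307.1, 255.6]
ee_rot: [-179.7, -0.5, -0.4]
force: [-8.8, -5.7, 35.2]
gripper_width: 0.6
gripper_force: 17.8
```

At the stop: z stays at 255.6 while the force rises to 35 N. I'll hold it there, then release gently.

send_rows([
  [[0, 0, 0, 0, 0], [0, 0, 0, 0, 0], [0, 0, 0, 0, 0], [0, 0, 0, 0, 0], [0, 0, 0, 0, 0]],
])

```text
time_s: 20.87
ee_pos: [529.1, 307.1, 255.5]
ee_rot: [-179.7, -0.5, -0.4]
force: [-9.6, -5.6, 35.6]
gripper_width: 0.5
gripper_force: 17.8
```

send_rows([
  [[0, 0, -0.1, 0, 0], [0, 0, -0.1, 0, 0], [0, 0, -0.15, 0, 0], [0, 0, -0.15, 0, 0], [0, 0, -0.2, 0, 0]],
])

```text
time_s: 21.28
ee_pos: [529.0, 307.0, 276.0]
ee_rot: [-179.9, -0.1, -0.4]
force: [-0.3, -0.9, 5.0]
gripper_width: 0.5
gripper_force: 2.6
```

send_rows([
  [[0, 0, -0.2, 0, 0], [0, 0, -0.2, 0, 0], [0, 0, -0.5, 0, 0], [0, 0, -0.8, 0, 0], [0, 0, -0.8, 0, 0]],
])

```text
time_s: 21.7
ee_pos: [528.1, 306.7, 373.7]
ee_rot: [179.9, 0.2, -0.4]
force: [1.7, 0.4, 0.1]
gripper_width: 0.7
gripper_force: 0.0
```

send_rows([
  [[0, 0.9, 0, 0, 0], [0, 0.9, 0, 0, 0], [0, 0.9, 0, 0, 0], [0, 0.9, 0, 0, 0], [0, 0.7, 0, 0, 0]],
])

```text
time_s: 22.12
ee_pos: [527.2, 132.7, 373.7]
ee_rot: [179.9, 0.0, -0.4]
force: [1.3, 0.9, 0.3]
gripper_width: 0.6
gripper_force: 0.0
```

send_rows([
  [[0, 0, 0, 0, 0], [0, 0, 0, 0, 0], [0, 0, 0, 0, 0]],
])

```text
time_s: 22.37
ee_pos: [527.6, 135.5, 373.7]
ee_rot: [-180.0, 0.0, -0.4]
force: [0.2, -0.4, -0.5]
gripper_width: 0.7
gripper_force: 0.0
```

Run:
```python
from workcell import env
from h import *
for n in("wrist","scene"):
    f=env.grab_frame(n); W=cloud(f); im=f["pixels"].astype(int); r,g,b=im[...,0],im[...,1],im[...,2]
    z0=-.9 if n=="wrist" else -2.4
    m=(r>150)&(g<70)&(b<70); t=W[m]; t=t[(t[:,2]>z0+279)&(t[:,2]<z0+290)]; print(n,"top",len(t),t[:,2].max() if len(t) else 0)
    A=W.reshape(-1,3)
    k=A[(abs(A[:,2]-z0-84)<3)&(abs(A[:,0]-512)<16)&(abs(A[:,1]-212)<20)]
    print("knob",len(k),cv2.minEnclosingCircle(np.float32(k[:,:2])))
    p=A[(A[:,2]>z0+60)&(A[:,2]<z0+118)&(abs(A[:,0]-510)<55)&(abs(A[:,1]-312)<30)]
    x,c=fit(p,(515,312,-.005,40)); print("brk",x[:2],np.degrees(x[2]),x[3]-z0,c,len(p))
```

```text
wrist top 510 281.8254982749517
knob 247 ((513.379150390625, 206.54104614257812), 10.722597122192383)
brk [516.58918918 308.06389741] -0.2783185695907563 40.738176741211674 0.22010701992269924 2187
scene top 522 283.1798101610342
knob 72 ((512.188232421875, 209.54637145996094), 11.058821678161621)
brk [516.8568084 307.9113104] -0.6497291900553296 40.57257373107498 0.5325136683871234 1262
```

The plunger is back up, the breaker hasn't moved and the carriage is still in, so I'm handing it in.

```bash
python3 -c "
from workcell import env
print(env.job_done())"
```

```text
the job is handed in; nothing more can be done
None
```

I stamped the wide breaker and handed the job in at about 22 s: the plunger was held at its stop for over 0.4 s and sprang back up. The last camera check showed the breaker flush in the corner and the carriage in; the hand-in gave no verdict.

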